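Put the torque screwdriver away and shut its case

ROBOT

A 6-joint arm with a two-finger parallel gripper is mounted at the origin on the work surface. World frame = base frame: x ahead of the robot, y to its left, z up, the work surface at z = 0. Lengths are in m, angles in rad, forces in N, time in s.
With the tool pointing down it reaches from about 0.325 to 0.775 m from the base axis. Payload 5.5 kg.
Tool frame: the origin (TCP) lies midway between the tips of the shut fingers; the grasp point (between the pads) lies 19 mm behind it (robot.pinch_z is the distance from the TCP to the grasp point, in m); z points along the fingers, y is the line along which they close (so a half turn about z gives the same grasp; the last joint's range is limited). The gripper opens to 88 mm and grips with 3 to 60 N. Pads are 20 mm wide; open, the fingers measure 115 mm over their backs; the gripper's body (75 mm by 178 mm) begins 61 mm behind the grasp point.
Start: joints at [1.196, 0.091, 1.231, -0, 1.82, -0.057], TCP at [0.187, 0.57, 0.223] pointing down, gripper open.
Joint ranges: [-2.87, 2.87], [-0.86, 2.18], [0.17, 2.46], [-1.51, 4.65], [0.06, 2.69], [-2.65, 2.65]. Speed limits (rad/s): [2.57, 2.57, 3.01, 3.14, 3.14, 3.14].

INTERFACE

Orientations are given as [roll, pitch, yaw] about the fixed x, y, z axes, in that order (R = Rz(yaw) Ry(pitch) Rx(roll)).
In Python, from plant import robot, viewer gives the robot as it stands (robot), with the cameras (viewer).
- The arm moves only by the shell command python3 nudge.py [OPENING], which reads ROWS from standard input. ROWS is a JSON list of rows, 1 to 5 of them, each an object with the fields sx, sy, sz (the shift in m), ax, ay, az (a rotation vector in rad); a field left out counts as zero; each row shifts and turns the commanded pose from where the row before left it, along the tool's axes as they then stand; what a row does not reach is not made up. A row lasts 1/10 s, in which the tool goes at most 0.05 m and 0.15 rad, less where a joint would pass 70% of its speed; a pose out of reach is approached as far as the arm can. OPENING is the finger opening in m, set as the command begins (- or left out keeps the last). The fingers move at their own pace and stop on an object; the grip force is fixed at half the most. Time passes only in rows, so rows that do not move let the fingers close. It prints the time, the measured TCP pose, the force, the opening and the grip force at its end. Input that does not fit is refused with a message, and nothing moves.
- robot.observe(): the state, without advancing time (a new reading comes with each control period).
- viewer.read_camera(name): name is "scene" or "top" or "wrist"; returns the picture (384x512x3 uint8, red, green, blue); there is no depth.
- viewer.camera_params(name): a dict with "fx", "fy", "cx", "cy" (pixels), "rvec" (rotation vector, rad) and "tvec" (3), from world to camera coordinates, as OpenCV has them; the wrist camera has in their place "tool_from_camera" (4x4, takes a point from camera to tool coordinates, whose origin is the TCP and whose axes are the flange's). Camera axes: x right, y down, z forward; pixel columns grow to the right and rows downward; lengths in m; the calibration is good to about 2 mm. A picture is of the moment at which its call begins: read the wrist's pose just before it. camera_params takes no time and is no camera call.
- robot.finish_job(): hands the job in; it is judged then, once.
The state is a dict: "time": time; "joint_pos": joint angles; "qd": joint speeds; "tau": joint torques, N m; "eef_pos": TCP position; "eef_rot": TCP orientation; "contact_force": force on the tool from outside, world axes, zero at the start; "torque": the same for the moment, N m; "gripper_width": finger opening in m; "grasp_force": force on a finger pad.
Only numpy, scipy, OpenCV 4.12 (cv2) and the standard library are available. Lean on these libraries where they do the work, as an engineer would, in place of code of your own. Each camera call takes 0.05 s, during which the arm holds its last target. There are 200 camera calls.

TASK

Put the aluminium torque screwdriver away: take it off its rest and press it down between the spring fingers in the sloping grey case until it has snapped fully home in both pairs. Then fold the lid over and close it fully, and leave the other things on the bench where they are.

Things in the scene. Friction and masses are not known exactly. Their poses are not given: they have to be found in the camera images.
- driver: Aluminium torque screwdriver, 55 to 100 g, to be put away (either way round). Round body 16 mm in diameter, 118 mm long; origin on its axis at mid-length, y along the axis. A 6 mm shaft sticks out 22 mm at the +y end, a 13 mm end cap 8 mm at the -y end. It starts lying level in the notches of the rest, axis 30 mm above the table; the middle 80 mm of its body is free to grasp.
- rest: Fixed low steel rest on which the torque screwdriver starts. Base plate 60 mm (x) by 110 mm (y), 5 mm thick; two notched posts, 10 mm wide along y, at y = -45 and +45 mm, up to 32 mm high. Origin: centre of its underside, z up, y along the screwdriver.
- tub: Grey case, fixed on a steel stand, open on top. 140 mm along x, 200 mm along y, 55 mm deep along z; walls and floor 5 mm. Origin: centre of its underside. x points up the slope (roughly away from the robot), y level, z square out of the floor. The whole case slopes down towards the robot by 28 degrees (0.49 rad), so z leans 28 degrees from vertical, towards the robot.
- nest (a point): Where the seated driver's mid-axis belongs; same axes as tub, at x -12, y 0, z 30 mm in the tub (25 mm over its floor, 25 mm under its rim). The driver's axis lies along y. It rests on two black saddles, 12 mm wide, at y = -42 and +42 mm, between the spring fingers; between the two pairs there is free room for the gripper. Inner walls at x -53 and +77 mm from nest.
- clip0 (a point): Middle of the mouth of the spring finger pair at y = -42 mm from nest, 5 mm above nest along z; same axes as tub. Each steel pair is 10 mm wide along y; its mouth is 13.4 mm wide along x, and flared tips reach 12 mm above the mouth, about 23 mm apart. Pressed along -z with about 4 to 14 N for both pairs together, the 16 mm body spreads the fingers and snaps in.
- clip1 (a point): The same for the other pair, at y = +42 mm from nest.
- lid (a joint): Hinge of the case's flat grey lid, rad: 0 is shut on the rim, parallel to the slope; about 2.06 stands upright, more leans back away from the robot, to a stop at 2.4. It starts wide open (2.1 or more). The hinge is stiff: the lid stays where it is left; 1 to 3 N at its free edge moves it.
- lid_hinge (a point): Middle of the hinge line, on the case's upper rim, at x +82, z +25 mm from nest. Turns with the lid: -x points from the hinge to the free edge, y along the hinge, z square to the outer face (top when shut). Lid: 140 mm from hinge to free edge, 200 mm wide, 6 mm thick, outer face at z = 6 mm; a tab 50 mm wide sticks out 14 mm more at the middle of the free edge.
- lid_edge (a point): Middle of the lid's free edge (tab not counted), on the outer face, at x = -140, z = 6 mm from lid_hinge; same axes.
- tray: Bystander: white dial tray, 130 x 190 x 17 mm, lying beyond the task's things.
- tweezers: Bystander: steel tweezers, 116 mm long, 6 mm high, lying between the case and the rest.
- loupe: Bystander: black eye loupe, 36 mm wide, 32 mm high, standing nearest the robot.
- jar: Bystander: glass jar with steel cap, 56 mm wide, 70 mm high, far left.
- oil: Bystander: small amber oil bottle, 28 mm wide, 60 mm high, near left.
- screwdriver: Bystander: ordinary small screwdriver with black handle, 130 mm long, lying flat on the table near right (not the one to put away).
- dome: Bystander: clear dust dome on a grey base, 100 mm wide, 84 mm high, far right.

How it is judged:
On the way, in this order (a step that is already met when the one before it is completed fails the run):
1. the torque screwdriver is snapped home in both pairs of spring fingers, the lid still open (z of driver in the frame of nest between -0.004 and 0.003 m and x of driver in the frame of nest between -0.004 and 0.004 m and y of driver in the frame of nest between -0.012 and 0.012 m and angle between the y axis of driver and the y axis of nest, either way round below 0.07 rad and value of joint lid above 0.8 rad), for 0.2 s.
2. the lid is closed over the seated torque screwdriver (z of driver in the frame of nest between -0.004 and 0.003 m and x of driver in the frame of nest between -0.004 and 0.004 m and y of driver in the frame of nest between -0.012 and 0.012 m and angle between the y axis of driver and the y axis of nest, either way round below 0.07 rad and value of joint lid below 0.05 rad), for 0.2 s.
At the end, for the whole second after the job is handed in: The torque screwdriver rests in both pairs of spring fingers (its middle within 4 mm across the clips, within 12 mm along them and no more than 3 mm above the seated height, its axis within 4 degrees of the clips' line), and the lid is shut to within 0.05 rad (all of step 2 and linear speed of driver below 0.02 m/s); the robot touches nothing.
It fails at once if a bystander is moved more than 30 mm (distance of any of tray, tweezers, loupe, jar, oil, screwdriver, dome from where it was at the start of the episode above 0.03 m).
It also fails if it takes over 67 s, if anything falls off the work surface, if the arm or the gripper's body presses on something with over 40 N, if the wrist force passes 120 N, or if a joint passes its speed limit or range.

## Working session

There is one attempt and no reset: what is moved stays moved. The work goes in short steps, Python scripts to look and compute and a shell command to move; the robot and the scene stay as the last step left them, time stands still between calls to the robot, and variables do not carry over. Pictures are saved under pics/ and viewed, at most 13 in all, crops included, and the job is handed in when it is done.

```bash
ls; mkdir -p pics
python3 - <<'E'
from plant import robot, viewer
import cv2,numpy as np
for n in("scene","top"):
    cv2.imwrite(f"pics/{n}0.png",viewer.read_camera(n)[:,:,::-1])
    p=viewer.camera_params(n);R=cv2.Rodrigues(np.array(p["rvec"]))[0];print(n,p, -R.T@np.array(p["tvec"]))
print(robot.observe(),viewer.camera_params("wrist"))
E
```

```text
nudge.py
pics
plant.py
scene {'fx': 420.22601206975753, 'fy': 420.22601206975753, 'cx': 253.4439058507284, 'cy': 191.89680868472186, 'rvec': array([ 2.2548937 ,  0.76632774, -0.29731001]), 'tvec': array([-0.43884861, -0.19799888,  1.57811863])} [ 1.09550104 -0.7384874   0.98831366]
top {'fx': 458.69475358050806, 'fy': 458.69475358050806, 'cx': 253.41380513608976, 'cy': 186.968577089395, 'rvec': array([ 2.00084384, -2.21159555,  0.23851941]), 'tvec': array([0.0112286 , 0.56638418, 1.64601221])} [ 0.19522896 -0.01553027  1.7297161 ]
{'time': 0.1, 'joint_pos': array([ 1.19627354e+00,  9.17659719e-02,  1.23176538e+00, -2.54718578e-06,
        1.81979428e+00, -5.66910834e-02]), 'qd': array([-0.00120303, -0.00154276, -0.00259012,  0.00049289,  0.00027106,
       -0.00080955]), 'tau': array([ 2.43917246e-03, -4.47849941e+01, -4.07574356e+01,  7.00019463e-02,
        2.83218850e-02, -1.16531264e-04]), 'eef_pos': array([0.18740421, 0.56970126, 0.22163053]), 'eef_rot': array([-3.13986232e+00, -9.57261323e-05,  2.82376024e+00]), 'contact_force': array([-0.12479705, -0.39427456,  0.26950558]), 'torque': array([ 0.013067  ,  0.03235402, -0.00515489]), 'grasp_force': 0.0, 'gripper_width': 0.08794627809986846} {'fx': 342.2860166759421, 'fy': 342.2860166759421, 'cx': 249.91948253507493, 'cy': 189.21908080580002, 'tool_from_camera': array([[-1.21506803e-03, -9.51992894e-01, -3.06117711e-01,
         8.43222404e-02],
       [ 9.99999144e-01, -1.00824458e-03, -8.33748931e-04,
         3.83461341e-04],
       [ 4.85081533e-04, -3.06118462e-01,  9.51993304e-01,
        -1.62804923e-01],
       [ 0.00000000e+00,  0.00000000e+00,  0.00000000e+00,
         1.00000000e+00]])}
```

View pics/scene0.png

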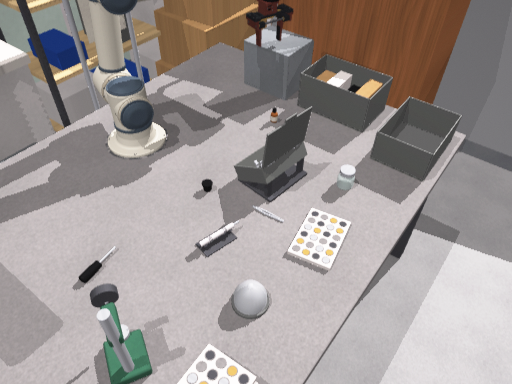

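View pics/top0.png

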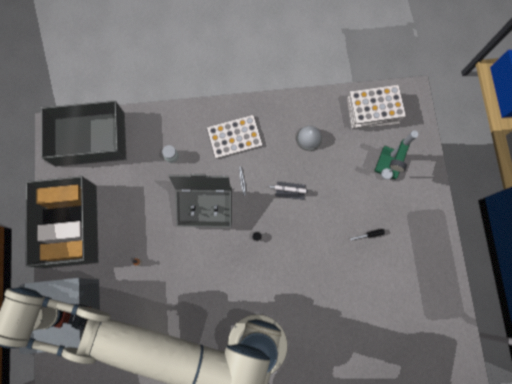

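Scene: case with open lid near (270,150), driver on the rest at (216,236). Top: case at (205,208) with the clips inside, driver at (290,189), tweezers at (242,180). Next I'll enlarge both to get pixel positions.

```bash
cat > h.py <<'E'
import numpy as np,cv2
from scipy.spatial.transform import Rotation as Ro
from plant import robot, viewer
def cam(n,obs=None):
    p=viewer.camera_params(n)
    if n=="wrist":
        o=obs or robot.observe();T=np.eye(4);T[:3,:3]=Ro.from_euler('xyz',o['eef_rot']).as_matrix();T[:3,3]=o['eef_pos']
        M=T@p["tool_from_camera"];C=M[:3,3];R=M[:3,:3]
    else:
        R=cv2.Rodrigues(np.array(p["rvec"]))[0].T;C=-R@np.array(p["tvec"])
    return p,R,C
def ray(c,u,v):
    p,R,C=c;d=R@np.array([(u-p["cx"])/p["fx"],(v-p["cy"])/p["fy"],1]);return C,d/np.linalg.norm(d)
def onz(c,u,v,z):
    C,d=ray(c,u,v);return C+d*(z-C[2])/d[2]
def tri(*rs):
    A=sum(np.eye(3)-np.outer(d,d) for C,d in rs);b=sum((np.eye(3)-np.outer(d,d))@C for C,d in rs)
    X=np.linalg.solve(A,b);return X,[np.linalg.norm(np.cross(X-C,d)) for C,d in rs]
def proj(c,X):
    p,R,C=c;q=R.T@(np.array(X)-C);return p["fx"]*q[0]/q[2]+p["cx"],p["fy"]*q[1]/q[2]+p["cy"]
E
python3 - <<'E'
import cv2,numpy as np
a=cv2.imread("pics/top0.png")[165:245,165:325];b=cv2.imread("pics/scene0.png")[100:260,190:330]
a=cv2.resize(a,None,fx=5,fy=5,interpolation=cv2.INTER_CUBIC);cv2.imwrite("pics/c1.png",a)
import h
t=h.cam("top")
print(h.onz(t,275,189,.03),h.onz(t,306,190,.03),h.onz(t,205,208,.08))
g=cv2.cvtColor(cv2.imread("pics/top0.png"),cv2.COLOR_BGR2GRAY)[175:205,265:320]
n,l,s,c=cv2.connectedComponentsWithStats((g>170).astype('uint8'));print(s,c)
E
```

```text
[ 0.55575217 -0.1265833   0.03      ] [ 0.54012499 -0.24298926  0.03      ] [0.50022564 0.13853286 0.08      ]
[[   0    0   55   30 1576]
 [  10   11    7    3   19]
 [  20   12   12    4   33]
 [  33   14    8    3   22]] [[27.07423858 14.54378173]
 [13.         12.        ]
 [25.18181818 13.51515152]
 [36.5        15.        ]]
```

View pics/c1.png

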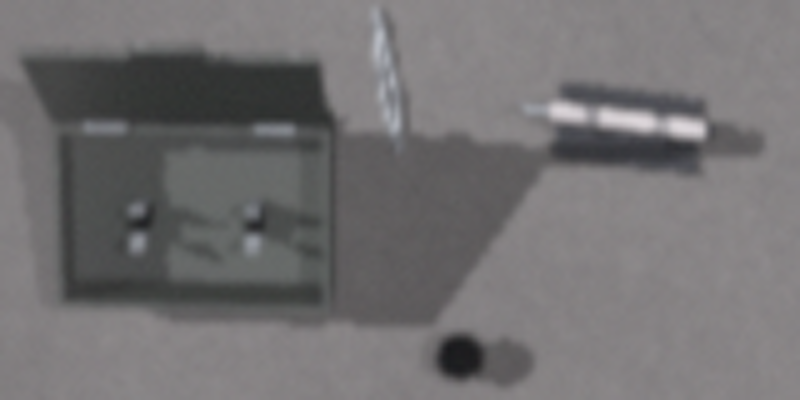

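Top crop: driver body runs from (550,110) to (708,130), with the shaft pointing left. The clips are at (138,228) and (254,228) and the hinge at y≈128. I'll move the wrist camera over the case to measure them.

```bash
echo '[{"sz": -0.045,"az": 0.15},{"sz": -0.045,"az": 0.15},{"sz": -0.045,"az": 0.15},{"sz": -0.045,"az": 0.15},{"az": 0.13}]' | python3 nudge.py && echo '[{"az": 0.13},{"az": 0.13},{"az": 0.13},{"az": 0.13},{}]' | python3 nudge.py
echo '[{"sx": -0.036,"sy": 0.03},{"sx": -0.036,"sy": 0.03},{"sx": -0.036,"sy": 0.03},{"sx": -0.036,"sy": 0.03},{"sx": -0.036,"sy": 0.03}]' | python3 nudge.py && echo '[{"sx": -0.036,"sy": 0.03},{"sx": -0.036,"sy": 0.03},{"sx": -0.036,"sy": 0.03},{},{}]' | python3 nudge.py
```

```text
time: 0.6
eef_pos: [0.1875, 0.57, 0.4107]
eef_rot: [3.132, -0.008, 2.088]
contact_force: [0.7, 0.7, 1.9]
gripper_width: 0.0879
grasp_force: 0.0
time: 1.1
eef_pos: [0.1875, 0.57, 0.4021]
eef_rot: [-3.141, 0.001, 1.573]
contact_force: [-0.1, -0.6, 0.3]
gripper_width: 0.0881
grasp_force: 0.0
time: 1.6
eef_pos: [0.3388, 0.3888, 0.4024]
eef_rot: [-3.141, 0.0, 1.578]
contact_force: [1.0, 0.7, 0.7]
gripper_width: 0.0882
grasp_force: 0.0
time: 2.1
eef_pos: [0.4288, 0.282, 0.4023]
eef_rot: [-3.141, 0.0, 1.574]
contact_force: [0.5, -0.4, 0.6]
gripper_width: 0.0881
grasp_force: 0.0
```

```bash
cat > snap.py <<'E'
import sys,h,cv2,pickle
from plant import robot, viewer
o=robot.observe();im=viewer.read_camera("wrist")[:,:,::-1];n=sys.argv[1]
cv2.imwrite(f"pics/{n}.png",im);pickle.dump(o,open(f"pics/{n}.pkl","wb"))
E
python3 snap.py w1; echo '[{"sx": -0.04,"sy": 0.012},{"sx": -0.04,"sy": 0.012},{"sx": -0.03,"sy": 0.012},{},{}]' | python3 nudge.py; python3 snap.py w2
python3 -c "
import cv2,numpy as np
a=np.hstack([cv2.imread('pics/w1.png'),cv2.imread('pics/w2.png')])
cv2.imwrite('pics/w12.png',cv2.resize(a,(800,300),interpolation=cv2.INTER_AREA))"
```

```text
time: 2.65
eef_pos: [0.4642, 0.1738, 0.4027]
eef_rot: [-3.142, -0.001, 1.576]
contact_force: [-0.5, 0.5, -0.5]
gripper_width: 0.0878
grasp_force: 0.0
```

View pics/w12.png

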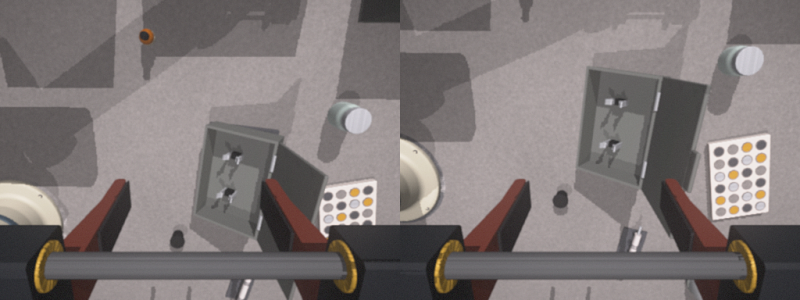

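w1/w2: the case is fully visible in both, clips around (230,155)/(228,193) in w1 and (615,102)/(610,147) in w2. I'll enlarge both at full resolution for corner picking.

```bash
python3 -c "
import cv2,numpy as np
a=cv2.imread('pics/w1.png')[150:310,240:370];b=cv2.imread('pics/w2.png')[80:240,220:350]
a,b=[cv2.resize(x,None,fx=3,fy=3,interpolation=cv2.INTER_CUBIC) for x in(a,b)]
cv2.imwrite('pics/c2.png',np.hstack([a,b]))"
```

```text
(no output)
```

View pics/c2.png

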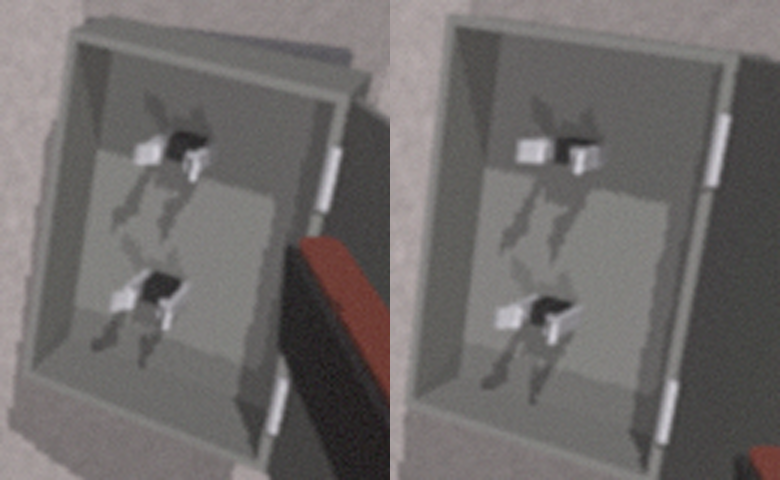

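c2: inner rim corners are at (80,43),(337,103),(35,370) in the left crop and (457,30),(722,65),(417,403),(650,470) in the right. The saddles are dark blobs at (187,147),(160,288) and (575,151),(552,310). I'll triangulate these.

```bash
cat > case.py <<'E'
import h,numpy as np,pickle
c1=h.cam("wrist",pickle.load(open("pics/w1.pkl","rb")));c2=h.cam("wrist",pickle.load(open("pics/w2.pkl","rb")))
P1=lambda x,y:(240+x/3,150+y/3);P2=lambda x,y:(220+(x-390)/3,80+y/3)
ct=h.cam("top");PT=lambda x,y:(165+x/5,165+y/5)
prs=dict(LN=((80,43),(457,30)),UN=((337,103),(722,65)),LF=((35,370),(417,403)),s1=((187,147),(575,151)),s0=((160,288),(552,310)),UF=((263,458),(650,470)))
X={}
for k,(a,b) in prs.items():
    X[k],e=h.tri(h.ray(c1,*P1(*a)),h.ray(c2,*P2(*b)));print(k,X[k].round(4),np.round(e,4))
n=np.linalg.norm
print("w",n(X['UN']-X['LN']),n(X['UF']-X['LF']),"l",n(X['LN']-X['LF']),n(X['UN']-X['UF']),"saddle",n(X['s1']-X['s0']))
y=X['LN']-X['LF']+X['UN']-X['UF'];yaw=np.arctan2(-y[0],y[1]);s=(X['UN']+X['UF']-X['LN']-X['LF']);print("yaw",yaw,"y tilt",y[2]/n(y),"slope",np.degrees(np.arcsin(s[2]/n(s))))
E
python3 case.py
```

```text
LN [0.4538 0.2442 0.0618] [0.0004 0.0004]
UN [0.5655 0.2326 0.1263] [0.0007 0.0007]
LF [0.4318 0.0524 0.0555] [0.0005 0.0005]
s1 [0.5116 0.1866 0.0553] [0.0001 0.0001]
s0 [0.5017 0.1038 0.0541] [0.0007 0.0007]
UF [0.5443 0.0506 0.1327] [0.0005 0.0005]
w 0.1295425646547122 0.1364748397797497 l 0.19309715877294284 0.18327003005572287 saddle 0.08337993198231898
yaw -0.11510102495138001 y tilt -7.881156736957613e-05 slope 32.25733245751261
```

Everything checks out: 130×190 rim, 84 mm between saddles, case yaw ≈ -0.117, nest ≈ (0.500, 0.145, 0.066). Next, the driver.

```bash
echo '[{"sx": -0.045,"sy": 0.008},{"sx": -0.045,"sy": 0.008},{"sx": -0.045,"sy": 0.008},{"sx": -0.045,"sy": 0.008},{"sx": -0.045,"sy": 0.008}]' | python3 nudge.py && echo '[{"sx": -0.025,"sy": 0.01,"sz": 0.04},{"sx": -0.02,"sy": 0.01,"sz": 0.045},{"sz": 0.04},{"az": 0.137},{}]' | python3 nudge.py && python3 snap.py d1 && echo '[{"sx": -0.045},{"sx": -0.03},{},{}]' | python3 nudge.py && python3 snap.py d2
python3 -c "
import cv2,numpy as np
a=np.hstack([cv2.imread('pics/d1.png')[:,90:490],cv2.imread('pics/d2.png')[:,90:490]])
cv2.imwrite('pics/d12.png',a)"
```

```text
time: 3.2
eef_pos: [0.5056, -0.0517, 0.4029]
eef_rot: [3.141, -0.0, 1.578]
contact_force: [-0.9, 1.0, 0.1]
gripper_width: 0.0877
grasp_force: 0.0
time: 3.7
eef_pos: [0.5252, -0.095, 0.2757]
eef_rot: [-3.138, -0.001, 1.438]
contact_force: [-0.2, -0.5, 1.1]
gripper_width: 0.0878
grasp_force: 0.0
time: 4.15
eef_pos: [0.5161, -0.1707, 0.2797]
eef_rot: [3.139, 0.0, 1.439]
contact_force: [0.0, 0.3, 0.3]
gripper_width: 0.0878
grasp_force: 0.0
```

View pics/d12.png

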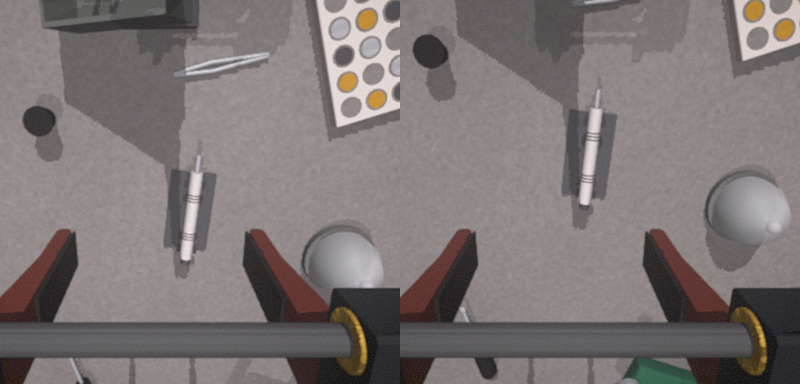

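d1/d2: driver body from (196,172) to (186,261) in d1 and (597,108) to (585,205) in d2. I'll refine this with a brightness mask.

Run:
```python
import h,cv2,numpy as np,pickle
P=[]
for n,(u0,v0,u1,v1) in dict(d1=(265,165,300,268),d2=(265,102,300,210)).items():
    g=cv2.cvtColor(cv2.imread(f"pics/{n}.png"),cv2.COLOR_BGR2GRAY)[v0:v1,u0:u1]
    m=cv2.morphologyEx((g>170).astype('uint8'),cv2.MORPH_CLOSE,np.ones((9,9)))
    k,l,s,_=cv2.connectedComponentsWithStats(m);i=1+s[1:,4].argmax();yx=np.argwhere(l==i)
    rc=cv2.boxPoints(cv2.minAreaRect(yx[:,::-1].astype(np.float32)));rc=rc[rc[:,1].argsort()]
    a=rc[:2].mean(0)+[u0,v0];b=rc[2:].mean(0)+[u0,v0];P.append((h.cam("wrist",pickle.load(open(f"pics/{n}.pkl","rb"))),a,b));print(n,a,b,s[i],np.linalg.norm(rc[0]-rc[1]))
E=[h.tri(*[h.ray(p[0],*p[j]) for p in P]) for j in(1,2)]
for X,e in E:print(X.round(4),np.round(e,4))
A,B=E[0][0],E[1][0];print("len",np.linalg.norm(A-B),"mid",(A+B)/2,"yaw",np.arctan2(-(A-B)[0],(A-B)[1]))
for p in P:
    A,B=[h.onz(p[0],*q,.034) for q in p[1:]];print("plane",(A+B)/2,np.linalg.norm(A-B),np.arctan2(-(A-B)[0],(A-B)[1]))
```

```text
d1 [287.93186951 164.99053508] [274.76002979 259.82777405] [  6   0  21  96 856] 9.932434
d2 [287.04576111 102.00585267] [273.99999905 204.        ] [  5   0  22 103 936] 10.219072
[ 0.5692 -0.1186  0.0203] [0.0002 0.0002]
[ 0.5383 -0.2387  0.0393] [0.0003 0.0003]
len 0.12542736575817465 mid [ 0.55375291 -0.17864772  0.02982613] yaw -0.25174141364252095
plane [ 0.55318601 -0.17839533  0.034     ] 0.13011699413955413 -0.2346191370912425
plane [ 0.55320014 -0.17914404  0.034     ] 0.1265471354516474 -0.23088977542132755
```

Driver: mid ≈ (0.552, -0.183, 0.030), yaw ≈ -0.232, length 119 mm, which matches the given sizes. I'll align, descend and grasp.

```bash
echo '[{"sx": -0.0037,"sy": 0.0378},{"sz": 0.04,"az": 0.1},{"sz": 0.045},{"sz": 0.045},{"sz": 0.03}]' | python3 nudge.py 0.06 && echo '[{"sz": 0.03},{"sz": 0.025},{},{}]' | python3 nudge.py; python3 snap.py g1
```

```text
time: 4.7
eef_pos: [0.5521, -0.1778, 0.1148]
eef_rot: [-3.139, -0.001, 1.34]
contact_force: [0.6, -0.8, -0.5]
gripper_width: 0.0599
grasp_force: 0.0
time: 5.1
eef_pos: [0.553, -0.1789, 0.0638]
eef_rot: [3.141, -0.0, 1.339]
contact_force: [-0.5, -0.2, 0.7]
gripper_width: 0.0601
grasp_force: 0.0
```

```bash
echo '[{"sx": -0.0044,"sz": 0.026},{"sz": 0.026},{},{}]' | python3 nudge.py && echo '[{},{},{},{},{}]' | python3 nudge.py 0.0 && echo '[{"sz": -0.02},{"sz": -0.03},{"sz": -0.04},{}]' | python3 nudge.py; python3 snap.py g2
```

```text
time: 5.55
eef_pos: [0.5522, -0.1843, 0.0128]
eef_rot: [3.14, 0.0, 1.337]
contact_force: [0.5, -0.6, 0.2]
gripper_width: 0.0601
grasp_force: 0.0
time: 6.05
eef_pos: [0.5515, -0.1843, 0.0111]
eef_rot: [3.141, 0.0, 1.337]
contact_force: [-0.4, -0.3, -0.4]
gripper_width: 0.0234
grasp_force: 0.0
time: 6.45
eef_pos: [0.5541, -0.1853, 0.1077]
eef_rot: [3.131, 0.001, 1.337]
contact_force: [0.8, 0.1, -0.5]
gripper_width: 0.0151
grasp_force: 30.0
```

View pics/g2.png

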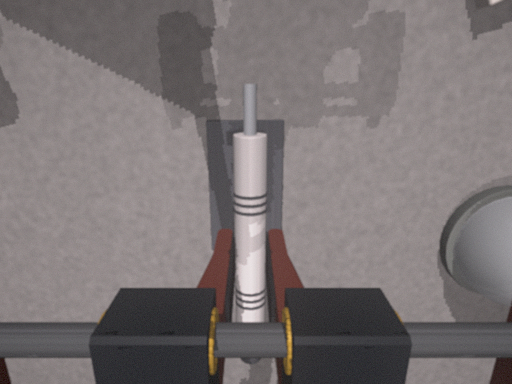

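g2: the driver is held, with the shaft tip at (250,84) and body end at (250,134). But its 33 px width puts the axis near the fingertips, because it was caught while I was lifting. I'll measure, lower it back and regrasp.

```bash
python3 - <<'E'
import cv2,numpy as np
g=cv2.cvtColor(cv2.imread("pics/g2.png"),cv2.COLOR_BGR2GRAY)
for v in (95,110,125,145,165,185,225,260):
    r=g[v,215:290].astype(int);d=np.diff(r);print(v,215+d.argmax(),215+d.argmin(),r[15:55:4])
E
echo '[{"sz": 0.03},{"sz": 0.03},{},{}]' | python3 nudge.py
```

```text
95 215 252 [122 123 127 116 152 162 131 130 126 126]
110 217 253 [122 126 125 125 148 162 129 127 127 124]
125 283 255 [ 94  82  84  85 155 162 133  81  85  84]
145 283 266 [ 85 127 163 188 192 198 191 181 165 121]
165 282 265 [ 97 123 165 183 192 203 189 184 161 112]
185 282 265 [ 89 123 168 183 194 198 191 182 158 109]
225 234 264 [ 81 104 162 189 193 228 220 202 177 102]
260 234 264 [ 61  60 164 190 197 227 219 207 170  62]
time: 6.9
eef_pos: [0.5503, -0.1838, 0.0394]
eef_rot: [-3.138, -0.0, 1.337]
contact_force: [0.3, 0.3, -0.2]
gripper_width: 0.0153
grasp_force: 30.0
```

```bash
echo '[{"sz": 0.004},{},{}]' | python3 nudge.py; echo '[{"sz": 0.003},{},{}]' | python3 nudge.py; echo '[{"sz": 0.003},{},{}]' | python3 nudge.py
```

```text
time: 7.2
eef_pos: [0.5519, -0.1845, 0.038]
eef_rot: [3.14, 0.0, 1.337]
contact_force: [0.0, -0.3, -0.2]
gripper_width: 0.0152
grasp_force: 30.0
time: 7.5
eef_pos: [0.5513, -0.1842, 0.0338]
eef_rot: [-3.141, 0.0, 1.337]
contact_force: [1.4, 0.3, -1.2]
gripper_width: 0.0154
grasp_force: 30.0
time: 7.8
eef_pos: [0.5513, -0.1842, 0.0306]
eef_rot: [-3.141, -0.0, 1.337]
contact_force: [-0.2, -0.6, -1.5]
gripper_width: 0.0151
grasp_force: 30.0
```

```bash
echo '[{"sz": 0.003},{},{}]' | python3 nudge.py; echo '[{"sz": 0.003},{},{}]' | python3 nudge.py
```

```text
time: 8.1
eef_pos: [0.5513, -0.1842, 0.0277]
eef_rot: [-3.141, -0.0, 1.337]
contact_force: [0.3, 0.3, -1.1]
gripper_width: 0.0151
grasp_force: 30.0
time: 8.4
eef_pos: [0.5514, -0.1843, 0.0248]
eef_rot: [3.141, 0.0, 1.337]
contact_force: [0.1, 0.2, -0.4]
gripper_width: 0.0152
grasp_force: 30.0
```

```bash
for i in 1; do echo '[{"sz": 0.003},{},{}]' | python3 nudge.py; echo '[{"sz": 0.003},{},{}]' | python3 nudge.py;  echo '[{"sz": 0.002},{},{}]' | python3 nudge.py; done | grep -E "pos|contact"
```

```text
eef_pos: [0.5518, -0.1844, 0.0242]
contact_force: [-4.0, 1.5, 10.3]
eef_pos: [0.5519, -0.1845, 0.0241]
contact_force: [-11.5, 4.9, 22.9]
eef_pos: [0.5519, -0.1845, 0.0238]
contact_force: [-14.3, 5.0, 31.6]
```

```bash
echo '[{},{},{}]' | python3 nudge.py 0.04; echo '[{"sz": 0.004},{},{},{}]' | python3 nudge.py; echo '[{},{},{},{},{}]' | python3 nudge.py 0; echo '[{},{},{}]' | python3 nudge.py
```

```text
time: 9.6
eef_pos: [0.5511, -0.1842, 0.0163]
eef_rot: [-3.141, -0.0, 1.337]
contact_force: [-0.4, -0.3, -0.4]
gripper_width: 0.0361
grasp_force: 0.0
time: 10.0
eef_pos: [0.5513, -0.1842, 0.0126]
eef_rot: [-3.141, -0.0, 1.337]
contact_force: [0.3, -0.7, 0.1]
gripper_width: 0.0403
grasp_force: 0.0
time: 10.5
eef_pos: [0.5517, -0.1843, 0.0131]
eef_rot: [3.141, 0.0, 1.337]
contact_force: [0.9, 0.1, 0.1]
gripper_width: 0.0154
grasp_force: 30.0
time: 10.8
eef_pos: [0.5516, -0.1843, 0.013]
eef_rot: [3.141, 0.0, 1.337]
contact_force: [1.4, 0.6, 0.2]
gripper_width: 0.0151
grasp_force: 30.0
```

```bash
echo '[{"sz": -0.03},{"sz": -0.04},{"sz": -0.04},{},{}]' | python3 nudge.py; python3 snap.py g3
python3 - <<'E'
import cv2,numpy as np
g=cv2.cvtColor(cv2.imread("pics/g3.png"),cv2.COLOR_BGR2GRAY)
print(g[40:150:3,250])
for v in (100,150,170,225,260):
    print(v,g[v,220:280:2])
E
```

```text
time: 11.3
eef_pos: [0.5516, -0.1844, 0.1237]
eef_rot: [3.14, 0.0, 1.337]
contact_force: [0.3, 1.1, -1.2]
gripper_width: 0.0153
grasp_force: 30.0
[116 121 117 115 121 121 116 120 125 125 124 125 126 126 118 155 160 160
 158 154 157 157 154 156 157 161 159 159 160 156 157 157 157 163 209 200
 201]
100 [ 83  90 124 125 125 124 126 124 121 125 123 123 140 156 160 157 146 133
 109 120 126 128 128 126 120 122 119 119 121 129]
150 [ 77  76  81  77  80  93 124 148 159 168 179 186 186 191 195 198 193 190
 185 179 177 165 152 137 100  86  83  85  89  91]
170 [ 78  72  77  81  81  78 108 147 159 174 179 184 186 188 198 197 194 189
 185 181 176 163 153 131  93  90  85  84  93  97]
225 [ 96  99  95  96  78  79  89 137 158 157 148 128 113 108  98  98 100 104
 123 136 148 157 151 119  91  98  98  97 100  97]
260 [ 72  69  73  81  70  58  57  87 140 166 179 191 190 192 199 200 189 190
 183 177 171 158 146  95  60  59  70  78  79  74]
```

Regrasp is good: the axis is 17 mm behind the TCP and the driver's mid is +1.5 mm along tool x. Next I'll check the nest estimate in the top view and move up and over.

```bash
cat > goal.py <<'E'
import h,numpy as np,sys
from scipy.spatial.transform import Rotation as Ro
yaw,th=-0.117,0.4887
ey=np.array([-np.sin(yaw),np.cos(yaw),0]);ex=np.array([np.cos(th)*np.cos(yaw),np.cos(th)*np.sin(yaw),np.sin(th)]);ez=np.cross(ex,ey)
nest=np.array([.5000,.1448,.0664])
Rg=np.c_[ey,ex,-ez]
def delta(P,R=Rg):
    o=h.robot.observe();Rc=Ro.from_euler('xyz',o['eef_rot']).as_matrix()
    print("d in tool",(Rc.T@(P-o['eef_pos'])).round(4),"d in goal axes",(R.T@(P-o['eef_pos'])).round(4),"rot",Ro.from_matrix(Rc.T@R).as_rotvec().round(3))
if __name__=="__main__":
    up=float(sys.argv[1]);P=nest-.0015*ey+(up-.017)*ez;print(P.round(4));delta(P)
E
python3 - <<'E'
from goal import *
t=h.cam("top")
for s in(1,-1):print(h.proj(t,nest+s*.042*ey+.015*ez),h.proj(t,nest+s*.042*ey+.015*ez+.011*ex),h.proj(t,nest+s*.042*ey+.015*ez-.011*ex))
E
echo '[{"sy": -0.02,"sz": -0.045},{"sy": -0.02,"sz": -0.045},{"sy": -0.02,"sz": -0.045},{"sy": -0.02,"sz": -0.045},{"sx": 0.01,"sy": -0.03}]' | python3 nudge.py | grep pos; echo '[{"sx": 0.045},{"sx": 0.045},{"sx": 0.045},{"sx": 0.045},{"sx": 0.045}]' | python3 nudge.py | grep pos;echo '[{"sx": 0.04},{},{}]' | python3 nudge.py; python3 goal.py 0.10
```

```text
(np.float64(191.71789358844285), np.float64(209.96102343534477)) (np.float64(191.65010996671128), np.float64(207.08948896731025)) (np.float64(191.78543973321277), np.float64(212.8224976076417))
(np.float64(214.73391163748528), np.float64(210.3423929745457)) (np.float64(214.70657670248343), np.float64(207.47038692073767)) (np.float64(214.76115076777367), np.float64(213.20433309195948))
eef_pos: [0.4469, -0.1498, 0.3075]
eef_pos: [0.4985, 0.0716, 0.3002]
time: 12.65
eef_pos: [0.5077, 0.1092, 0.3003]
eef_rot: [-3.137, 0.002, 1.339]
contact_force: [-0.1, 1.0, -0.4]
gripper_width: 0.0156
grasp_force: 30.0
[0.4611 0.1479 0.1397]
d in tool [ 0.0273 -0.0536  0.1608] d in goal axes [ 0.0329 -0.1203  0.118 ] rot [-0.493  0.03  -0.112]
```

```bash
echo '[{"sx": 0.01,"sy": -0.045},{"ax": -0.123,"ay": 0.0075,"az": -0.028},{"ax": -0.123,"ay": 0.0075,"az": -0.028},{"ax": -0.123,"ay": 0.0075,"az": -0.028},{"ax": -0.123,"ay": 0.0075,"az": -0.028}]' | python3 nudge.py|grep eef;echo '[{},{}]' | python3 nudge.py|grep eef; python3 goal.py 0.10
```

```text
eef_pos: [0.4667, 0.1272, 0.3027]
eef_rot: [2.644, -0.001, 1.45]
eef_pos: [0.466, 0.128, 0.3024]
eef_rot: [2.651, -0.002, 1.45]
[0.4611 0.1479 0.1397]
d in tool [ 0.0189 -0.0831  0.1402] d in goal axes [ 0.0192 -0.0828  0.1403] rot [ 0.002  0.    -0.004]
```

```bash
echo '[{"sx": 0.01,"sy": -0.04},{"sx": 0.01,"sy": -0.043,"az": -0.004},{"sz": 0.04},{"sz": 0.045},{"sz": 0.04}]' | python3 nudge.py|grep eef;echo '[{},{},{}]' | python3 nudge.py|grep -E "eef|cont"; python3 goal.py 0.03; python3 snap.py p1; python3 -c "
from plant import robot, viewer;import cv2
a=viewer.read_camera('scene')[100:230,200:340,::-1];cv2.imwrite('pics/p1s.png',a)"; python3 -c "
import cv2,numpy as np
a=cv2.imread('pics/p1.png');b=cv2.resize(cv2.imread('pics/p1s.png')[:, :],(280,260),interpolation=cv2.INTER_CUBIC)
c=np.zeros((384,792,3),'uint8');c[:,:512]=a;c[:260,512:]=b;cv2.imwrite('pics/p1v.png',c)"
```

```text
eef_pos: [0.4563, 0.1505, 0.1526]
eef_rot: [2.651, -0.0, 1.454]
eef_pos: [0.4561, 0.1507, 0.1563]
eef_rot: [2.647, -0.001, 1.454]
contact_force: [0.5, 0.0, -0.5]
[0.4938 0.144  0.0779]
d in tool [-0.0023 -0.0036  0.0871] d in goal axes [-0.0022 -0.0031  0.0871] rot [ 0.006 -0.001 -0.001]
```

View pics/p1v.png

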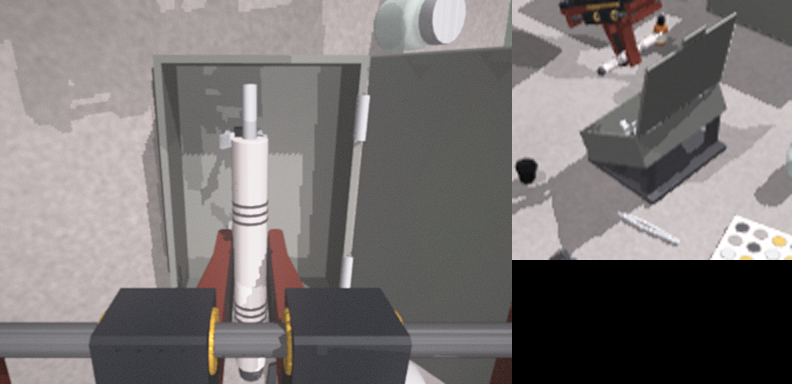

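p1: the case is seen squarely, with inner rim corners at (162,65) and (360,65). That gives a 129.5 mm width and nest offset of about -4.5 mm in tool y, within about 1.5 mm of the earlier estimate. The driver is parallel, so I'll descend to 30 mm above nest.

```bash
echo '[{"sx": -0.001,"sy": -0.0042,"sz": 0.03},{"sz": 0.035},{"sz": 0.022},{},{}]' | python3 nudge.py;python3 goal.py 0.0;echo '[{"sz": 0.008},{},{}]' | python3 nudge.py;echo '[{"sz": 0.006},{},{}]' | python3 nudge.py; python3 goal.py 0
```

```text
time: 14.75
eef_pos: [0.4925, 0.1457, 0.0765]
eef_rot: [2.648, -0.0, 1.455]
contact_force: [-0.1, -0.2, -1.0]
gripper_width: 0.0152
grasp_force: 30.0
[0.5078 0.1424 0.0514]
d in tool [-0.0015  0.0018  0.0294] d in goal axes [-0.0015  0.002   0.0294] rot [ 0.005 -0.001  0.001]
time: 15.05
eef_pos: [0.4962, 0.1452, 0.0687]
eef_rot: [2.648, -0.0, 1.455]
contact_force: [0.1, -0.2, -0.7]
gripper_width: 0.015
grasp_force: 30.0
time: 15.35
eef_pos: [0.4988, 0.1445, 0.0623]
eef_rot: [2.649, 0.0, 1.455]
contact_force: [0.9, -0.2, -0.8]
gripper_width: 0.0156
grasp_force: 30.0
[0.5078 0.1424 0.0514]
d in tool [-0.0011  0.0029  0.014 ] d in goal axes [-0.0011  0.003   0.0139] rot [ 0.004 -0.     0.001]
```

```bash
for i in 1; do echo '[{"sy": 0.001,"sz": 0.003},{},{}]' | python3 nudge.py; echo '[{"sz": 0.003},{},{}]' | python3 nudge.py; echo '[{"sz": 0.003},{},{}]' | python3 nudge.py; done | grep -E "pos|cont"; python3 goal.py 0
```

```text
eef_pos: [0.5013, 0.1443, 0.0605]
contact_force: [0.6, 0.2, -0.6]
eef_pos: [0.5028, 0.1444, 0.058]
contact_force: [1.3, 1.4, 0.2]
eef_pos: [0.5042, 0.1441, 0.055]
contact_force: [1.5, 0.9, 0.2]
[0.5078 0.1424 0.0514]
d in tool [-0.0013  0.0016  0.005 ] d in goal axes [-0.0013  0.0016  0.005 ] rot [ 0.004 -0.001  0.001]
```

```bash
for i in 1; do echo '[{"sz": 0.003},{},{}]' | python3 nudge.py; echo '[{"sz": 0.003},{},{}]' | python3 nudge.py; echo '[{"sz": 0.003},{},{}]' | python3 nudge.py; done | grep -E "pos|cont"; python3 goal.py 0
```

```text
eef_pos: [0.5053, 0.1436, 0.0518]
contact_force: [4.4, 0.2, -2.0]
eef_pos: [0.5061, 0.1437, 0.0512]
contact_force: [-15.1, -1.5, 13.8]
eef_pos: [0.5074, 0.1439, 0.0498]
contact_force: [-25.0, -1.7, 21.9]
[0.5078 0.1424 0.0514]
d in tool [-0.0015  0.0012 -0.0012] d in goal axes [-0.0015  0.0012 -0.0012] rot [ 0.003 -0.001  0.   ]
```

Snap signature seen: a pull-in, then a hard stop at the expected depth. I'll relax, release, back out and look.

```bash
echo '[{"sy": -0.001,"sz": -0.005},{}]' | python3 nudge.py|grep -E "pos|cont";echo '[{},{},{},{}]' | python3 nudge.py 0.04;echo '[{"sz": -0.03},{"sz": -0.03},{"sz": -0.03},{},{}]' | python3 nudge.py; python3 snap.py q1;python3 goal.py 0
```

```text
eef_pos: [0.5055, 0.144, 0.0522]
contact_force: [2.0, -0.2, 1.4]
time: 17.75
eef_pos: [0.5046, 0.1438, 0.0503]
eef_rot: [2.65, 0.001, 1.455]
contact_force: [-0.5, 1.2, 0.7]
gripper_width: 0.0393
grasp_force: 0.0
time: 18.25
eef_pos: [0.4629, 0.1491, 0.1304]
eef_rot: [2.648, -0.0, 1.456]
contact_force: [-0.0, 0.7, -0.1]
gripper_width: 0.0401
grasp_force: 0.0
[0.5078 0.1424 0.0514]
d in tool [-0.001   0.0036  0.09  ] d in goal axes [-0.001   0.0039  0.09  ] rot [0.003 0.    0.002]
```

View pics/q1.png

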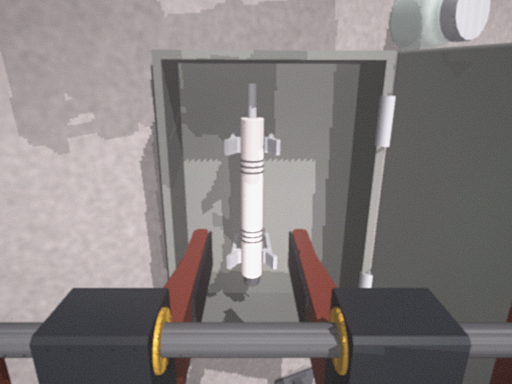

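q1: the driver lies parallel and centred in both finger pairs, at (232–280,145) and (227–276,252), and the gripper is free. Next: measure the lid angle, lift clear, set the tool vertical and close the fingers.

```bash
echo '[{"sz": -0.045},{"sz": -0.045,"ax": 0.12},{"sz": -0.045,"ax": 0.12},{"sz": -0.045,"ax": 0.12},{"sz": -0.03,"ax": 0.12}]' | python3 nudge.py 0.0|grep eef;echo '[{},{}]' | python3 nudge.py|grep eef
python3 - <<'E'
from goal import *
hg=nest+.082*ex+.025*ez;print("hinge",hg)
t=h.cam("top")
for u,v,l,r in((170,177,'corner+y',.14),(229,178,'corner-y',.14),(198.5,175.2,'tab',.154)):
    C,d=h.ray(t,u,v);best=min((abs((lambda X:(h.proj(t,X)[1]-v))(hg+r*(-np.cos(a)*ex+np.sin(a)*ez))),a) for a in np.arange(1.9,2.45,.01));print(l,best)
a=2.2
for a in(2.1,2.2,2.3,2.4):print(a,(hg+.154*(-np.cos(a)*ex+np.sin(a)*ez)).round(4))
E
```

```text
eef_pos: [0.389, 0.1576, 0.3273]
eef_rot: [3.132, -0.001, 1.456]
eef_pos: [0.3903, 0.1571, 0.3224]
eef_rot: [3.132, 0.002, 1.453]
hinge [0.5602497  0.13771844 0.12697083]
corner+y (np.float64(0.10327885635382472), np.float64(2.14))
corner-y (np.float64(0.11665527025112965), np.float64(2.1100000000000003))
tab (np.float64(0.10809002922079003), np.float64(2.1500000000000004))
2.1 [0.5664 0.137  0.2808]
2.2 [0.5817 0.1352 0.2795]
2.3 [0.5967 0.1334 0.2765]
2.4 [0.6113 0.1317 0.2721]
```

```bash
echo '[{"sx": 0.006,"sz": -0.02},{"sy": 0.04},{"sy": 0.04},{"sy": 0.04},{"sy": 0.04}]' | python3 nudge.py|grep -E "eef|cont";echo '[{"sy": 0.04},{"sy": 0.04},{},{"sz": 0.04},{"sz": 0.03}]' | python3 nudge.py|grep -E "eef|cont";echo '[{"sz": 0.02},{},{}]' | python3 nudge.py; python3 snap.py l1
```

```text
eef_pos: [0.5489, 0.1448, 0.3447]
eef_rot: [3.13, 0.001, 1.456]
contact_force: [-0.5, -0.4, 0.9]
eef_pos: [0.6277, 0.1359, 0.2752]
eef_rot: [3.13, 0.001, 1.455]
contact_force: [-0.2, -0.8, -0.7]
time: 20.3
eef_pos: [0.6277, 0.1358, 0.258]
eef_rot: [3.129, 0.0, 1.456]
contact_force: [-0.5, 0.4, 0.5]
gripper_width: 0.0006
grasp_force: 0.0
```

Run:
```python
from goal import *
hg=nest+.082*ex+.025*ez;f=np.array([np.cos(yaw),np.sin(yaw),0])
L=None
for a in(2.0,1.8,1.6,1.4,1.2,1.0,.8,.6,.4,.2,0):
    d=-np.cos(a)*ex+np.sin(a)*ez;n=np.cos(a)*ez+np.sin(a)*ex
    P=hg+.12*d+.006*n+(.0135 if a>.49 else -.0135)*f
    print(a,P.round(4),"" if L is None else ("step dy,dz",round((P-L)@f,4),round(-(P-L)[2],4)));L=P
```

```text
2.0 [0.5725 0.1363 0.2471] 
1.8 [0.5488 0.1391 0.2445] ('step dy,dz', np.float64(-0.0238), np.float64(0.0026))
1.6 [0.5261 0.1417 0.2372] ('step dy,dz', np.float64(-0.0228), np.float64(0.0073))
1.4 [0.5053 0.1442 0.2255] ('step dy,dz', np.float64(-0.0209), np.float64(0.0117))
1.2 [0.4873 0.1463 0.2099] ('step dy,dz', np.float64(-0.0182), np.float64(0.0156))
1.0 [0.4726 0.148  0.1909] ('step dy,dz', np.float64(-0.0147), np.float64(0.0189))
0.8 [0.462  0.1493 0.1694] ('step dy,dz', np.float64(-0.0107), np.float64(0.0215))
0.6 [0.4559 0.15   0.1463] ('step dy,dz', np.float64(-0.0062), np.float64(0.0232))
0.4 [0.4276 0.1533 0.1223] ('step dy,dz', np.float64(-0.0285), np.float64(0.0239))
0.2 [0.4309 0.1529 0.0986] ('step dy,dz', np.float64(0.0033), np.float64(0.0238))
0 [0.4388 0.152  0.0759] ('step dy,dz', np.float64(0.008), np.float64(0.0226))
```

```bash
echo '[{"sy": -0.01,"sz": 0.011},{"sy": -0.012},{"sy": -0.012},{"sy": -0.012},{"sy": -0.01}]' | python3 nudge.py|grep -E "eef_p|cont"
echo '[{"sy": -0.012,"sz": 0.0013},{"sy": -0.012,"sz": 0.0013},{"sy": -0.0114,"sz": 0.0036},{"sy": -0.0114,"sz": 0.0037},{}]' | python3 nudge.py|grep -E "eef_p|cont"; python3 -c "
from plant import robot, viewer;import cv2
a=viewer.read_camera('scene')[70:220,180:340,::-1];cv2.imwrite('pics/l2.png',cv2.resize(a,None,fx=3,fy=3))"
```

```text
eef_pos: [0.5735, 0.1422, 0.249]
contact_force: [1.1, 0.4, 1.9]
eef_pos: [0.5263, 0.1477, 0.2371]
contact_force: [0.6, 0.2, 0.9]
```

View pics/l2.png

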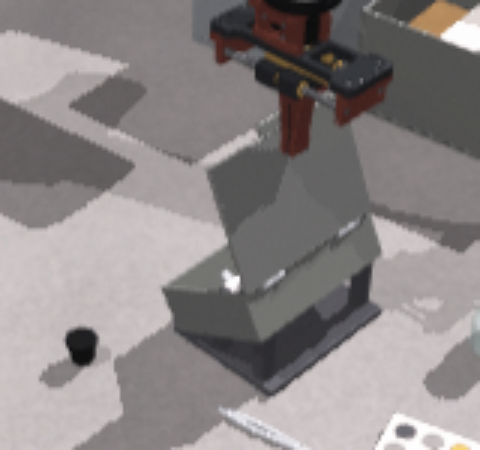

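l2: the lid is following the finger, which bears on its outer face at (293,145), and is tipping toward the robot. I'll keep going along the arc.

```bash
echo '[{"sy": -0.0105,"sz": 0.0058},{"sy": -0.0105,"sz": 0.0059},{"sy": -0.009,"sz": 0.0078},{"sy": -0.009,"sz": 0.0078},{}]' | python3 nudge.py|grep -E "eef_p|cont"
echo '[{"sy": -0.0075,"sz": 0.0095},{"sy": -0.0075,"sz": 0.0095},{"sy": -0.0053,"sz": 0.0108},{"sy": -0.0053,"sz": 0.0108},{}]' | python3 nudge.py|grep -E "eef_p|cont"
echo '[{"sy": -0.003,"sz": 0.0116},{"sy": -0.003,"sz": 0.0116},{}]' | python3 nudge.py|grep -E "eef_p|cont"
```

```text
eef_pos: [0.4883, 0.1519, 0.2077]
contact_force: [-1.0, 0.4, 0.4]
eef_pos: [0.4636, 0.1546, 0.1663]
contact_force: [-0.6, -0.8, -0.0]
eef_pos: [0.4573, 0.1552, 0.1416]
contact_force: [-1.0, -0.4, -0.6]
```

```bash
echo '[{"sy": -0.005,"sz": 0.012},{"sy": -0.005,"sz": 0.012},{"sz": 0.012},{"sz": 0.01},{}]' | python3 nudge.py|grep -E "eef_p|cont"
echo '[{"sz": 0.006},{}]' | python3 nudge.py|grep -E "eef_p|cont"
echo '[{"sz": 0.005},{}]' | python3 nudge.py|grep -E "eef_p|cont"
echo '[{"sz": 0.004},{}]' | python3 nudge.py|grep -E "eef_p|cont"
```

```text
eef_pos: [0.4478, 0.1562, 0.0954]
contact_force: [0.4, -0.2, -0.3]
eef_pos: [0.4487, 0.1564, 0.0911]
contact_force: [-0.2, -0.6, -1.2]
eef_pos: [0.4488, 0.1564, 0.0862]
contact_force: [-0.3, 0.9, -0.1]
eef_pos: [0.4488, 0.1564, 0.0821]
contact_force: [-0.1, -0.5, 0.1]
```

```bash
for i in 1; do echo '[{"sz": 0.003},{}]' | python3 nudge.py; echo '[{"sz": 0.003},{}]' | python3 nudge.py; done|grep -E "eef_p|cont"; python3 -c "
from plant import robot, viewer;import cv2
a=viewer.read_camera('scene')[100:220,200:330,::-1];cv2.imwrite('pics/l3.png',cv2.resize(a,None,fx=4,fy=4))"
```

```text
eef_pos: [0.4488, 0.1564, 0.0792]
contact_force: [-0.3, -0.7, -0.5]
eef_pos: [0.4492, 0.1565, 0.0785]
contact_force: [-4.8, -0.9, 9.3]
```

```bash
echo '[{"sz": 0.003},{},{}]' | python3 nudge.py|grep -E "eef_p|cont"; echo '[{"sz": -0.04},{"sz": -0.04},{"sz": -0.04},{"sy": -0.02,"sz": -0.04},{}]' | python3 nudge.py|grep -E "eef_p|cont"; python3 -c "
from plant import robot, viewer;import cv2,numpy as np
a=viewer.read_camera('scene')[100:220,200:330,::-1];b=viewer.read_camera('wrist')[:,:,::-1]
c=np.zeros((384,800,3),'uint8');c[:360,:390]=cv2.resize(a,None,fx=3,fy=3);c[:300,400:]=cv2.resize(b,(400,300));cv2.imwrite('pics/l4.png',c)"
```

```text
eef_pos: [0.4494, 0.1565, 0.0782]
contact_force: [-11.0, -3.4, 22.7]
eef_pos: [0.4279, 0.1598, 0.2405]
contact_force: [0.3, -0.2, 0.5]
```

View pics/l4.png

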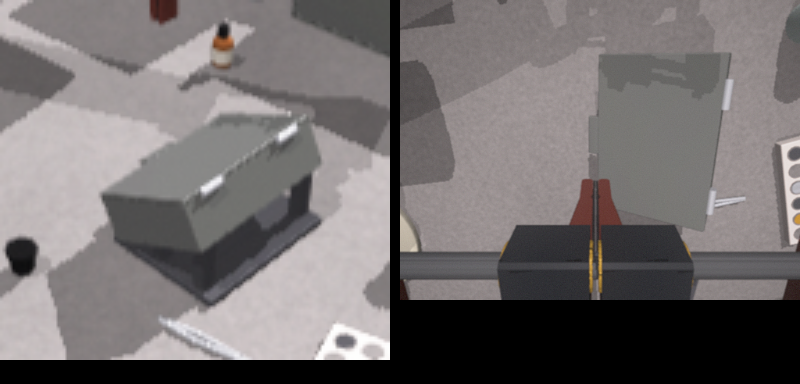

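l4: the lid lies flush on the rim, with the hinge pieces at (212,185) and (288,133). The robot is clear and the bystanders haven't moved. Handing in.

```bash
python3 -c "
from plant import robot, viewer
print(robot.finish_job())"
```

```text
the job is handed in; nothing more can be done
None
```

I handed the job in: the torque screwdriver is pressed home in both pairs of spring fingers, the lid is shut flush on the rim, the robot is clear and the bystanders look unmoved; the hand-in call gave no verdict, so this rests on the contact forces and the last pictures.

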